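# Take the vial carousel off its keyed spindle

## Task

The blue vial carousel is locked on the spindle of the little white drive by the square cross-pin above its white hub. Hold the hub, turn it counter-clockwise (seen from above) while drawing it up only lightly until its two keyways come under the pin, then slide it straight up off the spindle, keeping it level, and set it down gently, flat in the steel tray. Never force the hub against the pin or the spindle, and leave the other things on the bench where they are.

Things in the scene. Friction and masses are not known exactly. Their poses are not given: they have to be found in the camera images.
- drive: white carousel drive fixed to the bench, 150 (x) x 126 (y) x 48 mm, dark front panel on its -x face; origin at the centre of its underside, z up. From its centre rises an upright steel spindle; a seating collar round it, 34 mm wide, its top 58 mm above the origin, carries the hub
- spindle_top (a point): centre of the spindle's free upper end, 134 mm above the bench; the spindle is a 20 mm diameter rod, its last 5 mm tapered. The carousel is clear of it when raised 76 mm from its seat
- pin_centre (a point): centre of the cross-pin (square, 6 x 6 mm, 32 mm long) that goes level through the spindle, 125 mm above the bench. The direction the pin points in is NOT given by this point's axes; the motor holds it still, and it must be seen from above or felt. More than 25 N between hub and pin or spindle is too much
- carousel: vial carousel, about 0.28 kg (a quarter either way): two blue decks, 132 mm diameter, at heights 0-6 and 20-24 mm; vials up to 45 mm high, none within 49 mm of the axis; a white tubular hub, 40 mm outside, bore 22 mm, 62 mm high. Origin on the axis at the underside, z up. Two keyways 8 mm wide run all the hub's height, out to 17 mm from the axis, in its +x and -x directions
- hub_top (a point): centre of the hub's top face, 62 mm above the carousel's origin; a red dash marks each keyway. At the start the pin is 2 mm above this face, and the keyways come under it when the hub is turned counter-clockwise (from above) by 15 to 85 degrees; turned on, it is locked again. In line to about 4 degrees the hub slides up freely; else the pin blocks it. It leaves the pin when raised 70 mm
- tray: shallow square steel tray fixed to the bench, 172 x 172 mm outside, rim 14 mm high (a 180 mm wide lip at the rim), inside 166 x 166 mm; origin at the centre of its underside
- tray_floor (a point): centre of the tray's inner floor, 3 mm above the bench
- vial_0: 28 mm wide, 59 mm high capped vial standing on the bench beyond the drive; bystander, origin at its base
- vial_3: 28 mm wide, 59 mm high capped vial standing on the bench beyond the drive; bystander, origin at its base
- tweezers: steel tweezers, 125 mm long, 8 mm high, lying on the bench nearer the robot; bystander, origin at its underside
- marker: marker pen, 133 mm long, lying on the bench; bystander

How it is judged:
On the way, in this order (a step that is already met when the one before it is completed fails the run):
1. the hub slides up the spindle with the pin in its keyways (z of carousel in the frame of drive between 0.085 and 0.125 m and horizontal distance between carousel and spindle_top below 0.005 m), for 0.1 s.
2. the carousel is above the spindle's free end (z of carousel in the frame of drive above 0.135 m and horizontal distance between carousel and spindle_top below 0.02 m).
At the end, for the whole second after the job is handed in: the carousel stands released and at rest, upright (within 0.05 rad) and flat on the floor of the tray (its underside within 4 mm of it, its axis within 30 mm of the tray's centre) (z of carousel in the frame of tray_floor between -0.003 and 0.004 m and horizontal distance between carousel and tray_floor below 0.03 m and angle between carousel's own z axis and vertical below 0.05 rad and linear speed of carousel below 0.01 m/s); the robot touches nothing.
It fails at once if the hub is forced against the pin, the spindle or the drive (over 25 N) (contact force between carousel and drive above 25 N).
It fails at once if the carousel is dropped or thrown into the tray (faster than 0.3 m/s within 30 mm of its floor) (z of carousel in the frame of tray_floor below 0.03 m and horizontal distance between carousel and tray_floor below 0.1 m and linear speed of carousel above 0.3 m/s).
It fails at once if the carousel is tipped by more than 0.3 rad (angle between carousel's own z axis and vertical above 0.3 rad).
It fails at once if a bystander is disturbed (moved 20 mm) (distance of any of vial_0, vial_3, tweezers, marker from where it was at the start of the episode above 0.02 m).
It also fails if it takes over 70 s, if anything falls off the work surface, if the arm or the gripper's body presses on something with over 40 N, if the wrist force passes 120 N, or if a joint passes its speed limit or range.

## Robot

A 6-joint arm with a two-finger parallel gripper is mounted at the origin on a cart in front of the work surface, level with it; the furniture and walls round the work are solid. World frame = base frame: x ahead of the robot, y to its left, z up, the work surface at z = 0. Lengths are in m, angles in rad, forces in N, time in s.
With the tool pointing down it reaches from about 0.35 to 0.875 m from the base axis. Payload 4.2 kg.
Tool frame: the origin (TCP) lies midway between the tips of the shut fingers; the grasp point (between the pads) lies 19 mm behind it (grip_point_offset is the distance from the TCP to the grasp point, in m); z points along the fingers, y is the line along which they close (so a half turn about z gives the same grasp; the last joint's range is limited). The gripper opens to 87 mm and grips with 3 to 60 N. Pads are 19 mm wide; open, the fingers measure 117 mm over their backs; the gripper's body (75 mm by 190 mm) begins 51 mm behind the grasp point.
Start: joints at [-0.873, 0.385, 0.008, 0, -1.194, -0.259], TCP at [0.266, -0.566, 0.223] pointing down, gripper open.
Joint ranges: [-3.14, 3.14], [-1.21, 2.06], [-1.07, 1.41], [-3.16, 2.05], [-2.99, -0.16], [-3.1, 3.1]. Speed limits (rad/s): [2.79, 2.79, 3.14, 3.14, 3.14, 3.14].

## Interface

Orientations are given as a unit quaternion [x, y, z, w].
In Python, from cell import * gives the robot as it stands.
- The arm moves only by the shell command python3 -m crank 'ROWS' [OPENING]. ROWS is JSON, a list of rows, each a list of 6 numbers: the shift along the tool's x, y, z in mm, then the turn, a rotation vector about the tool's x, y, z in rad. A call has 1 to 12 rows; each row is the pose to reach, as a shift and turn from the pose commanded when the call began, along the tool's axes at that moment; what a row does not reach only later rows make up. A row lasts 1/10 s, in which the tool goes at most 50 mm and 8.59 degrees, less where a joint would pass 70% of its speed; a pose out of reach is approached as far as the arm can. A call with a gripper value outside its range is refused whole. OPENING is the opening, from 0 (shut) to 1 (fully open), set as the call begins (- or left out, the last holds). The fingers move at their own pace and stop on an object; the grip force is fixed at half the most. Time passes only in rows, so rows that repeat a pose let the fingers close. It gives the time, the measured TCP pose, the force, the opening and the grip force at its end, in the units of the state.
- read_state(): the state, without advancing time (a new reading comes with each control period).
- snapshot(name): name is "scene" or "top" or "wrist"; returns the picture (384x512x3 uint8, red, green, blue); there is no depth.
- camera_model(name): a dict with "mtx" (3x3 intrinsics, pixels), "k1" (the pictures are not rectified: a ray, as slopes to the right and down, at radius r is drawn at 1 + k1 r^2 times it, then the intrinsics apply), "position" and "rotation" of the camera in the world. Camera axes: x right, y down, z forward; pixel columns grow to the right and rows downward; lengths in m; the calibration is good to about 2 mm. A picture is of the moment at which its call begins: read the wrist's pose just before it. camera_model takes no time and is no camera call; for the wrist camera it gives the pose at the moment of the call.
- sign_off(): hands the job in; it is judged then, once.
Trained networks look in the newest picture that a camera, given by its name, has taken for a name from the list of things; names that differ only in an ending like _2 or _b are one class to them, and where a whole thing is asked for, a point or a joint stands for the part that bears it (a point fixed in the world has none). Each returns a list of dicts, best first, with "conf" (0 to 1); they miss things now and then, are a little off and sometimes report something else, mostly with a low value. They report only what shows in the picture. A call takes as long as a camera call.
- spot_in(camera, thing): "rect" ([left, top, right, bottom] in pixels, round what is visible of it).
- trace(camera, thing): "region" (384x512 bool, what is visible of it) and "rect" ([left, top, right, bottom] in pixels, round what is visible of it).
- spot_point(camera, thing): "point" ([row, column] in pixels: a listed point, or the origin of a listed thing).
The state is a dict: "time": time; "joints": joint angles; "joint_velocities": joint speeds; "joint_torque": joint torques, N m; "tcp_pos": TCP position; "eef_rot": TCP orientation; "force": force on the tool from outside, world axes, zero at the start; "ft_torque": the same for the moment, N m; "finger_gap": opening from 0.0 (shut) to 1.0 (fully open); "grasp_force": force on a finger pad.
Only numpy, scipy, OpenCV 4.12 (cv2) and the standard library are available. Lean on these libraries where they do the work, as an engineer would, in place of code of your own. Each camera call takes 0.05 s, during which the arm holds its last target. There are 200 camera calls.

## Working session

There is one attempt and no reset: what is moved stays moved. The work goes in short steps, Python scripts to look and compute and a shell command to move; the robot and the scene stay as the last step left them, time stands still between calls to the robot, and variables do not carry over. Pictures are saved under pics/ and viewed, at most 10 in all, crops included, and the job is handed in when it is done.

```bash
mkdir -p pics
cat > h.py <<'E'
from cell import *
import numpy as np, cv2
from scipy.spatial.transform import Rotation as R
def ray(cm,p):  # p=[row,col]
    K=np.array(cm["mtx"]); d=np.array([cm["k1"],0,0,0,0.])
    # drawn = r*(1+k1 r^2) : opencv model
    u=cv2.undistortPoints(np.array([[[p[1],p[0]]]],float),K,d)[0,0]
    v=np.array(cm["rotation"])
    v=v if v.shape==(3,3) else R.from_quat(v).as_matrix()
    v=v@np.array([u[0],u[1],1.]); return np.array(cm["position"]),v/np.linalg.norm(v)
def atz(cm,p,z):
    o,v=ray(cm,p); return o+v*(z-o[2])/v[2]
def tri(rs):
    A=sum(np.eye(3)-np.outer(v,v) for o,v in rs); b=sum((np.eye(3)-np.outer(v,v))@o for o,v in rs)
    return np.linalg.solve(A,b)
def save(img,name): cv2.imwrite("pics/"+name,cv2.cvtColor(np.ascontiguousarray(img),cv2.COLOR_RGB2BGR))
def proj(cm,P):
    v=np.array(cm["rotation"]); v=v if v.shape==(3,3) else R.from_quat(v).as_matrix()
    q=v.T@(np.asarray(P)-cm["position"]); a=q[:2]/q[2]; a=a*(1+cm["k1"]*(a@a))
    K=np.array(cm["mtx"]); return K[0,0]*a[0]+K[0,2],K[1,1]*a[1]+K[1,2]
E
python3 - <<'E'
from h import *
np.set_printoptions(precision=4,suppress=True)
s=read_state(); print(s)
ims=[];cms={}
for c in("scene","top"):
    im=snapshot(c); ims.append(im); cms[c]=camera_model(c); print(c,cms[c]["position"],cms[c]["k1"])
Z=dict(spindle_top=.134,pin_centre=.125,hub_top=.12,tray_floor=.003,carousel=.058,drive=0,vial_0=0,vial_3=0,tweezers=0,marker=.0)
for t,z in Z.items():
    rs=[]
    for c in cms:
        r=spot_point(c,t)
        for q in r[:2]: print(t,c,round(q["conf"],2),np.round(q["point"],1),atz(cms[c],q["point"],z))
        if r: rs.append(ray(cms[c],r[0]["point"]))
    if len(rs)==2: print("   tri",tri(rs))
a=np.hstack(ims); save(cv2.resize(a,(800,300),interpolation=cv2.INTER_AREA),"a.png")
E
```

```text
{'time': 0.0, 'joints': array([-0.8734,  0.3855,  0.0066, -0.0005, -1.194 , -0.2586]), 'joint_velocities': array([-0.0013, -0.0004,  0.0013, -0.0005, -0.0013,  0.0016]), 'joint_torque': array([ -0.0003, -39.0666,  18.7403,   4.2198,   0.011 ,  -0.0002]), 'tcp_pos': array([ 0.2653, -0.5652,  0.2215]), 'eef_rot': array([-0.2175,  0.9761,  0.0011, -0.0003]), 'force': array([0.0157, 0.7261, 0.1373]), 'ft_torque': array([ 0.0014,  0.0173, -0.0397]), 'grasp_force': 0.0, 'finger_gap': 0.9993522104267896}
scene [0.014  0.279  0.6154] -0.008064735439884079
top [ 0.4775 -0.2949  1.0519] -0.037369742225069655
spindle_top scene 0.61 [221.2 222.6] [ 0.5153 -0.1612  0.134 ]
spindle_top top 0.65 [203.  189.3] [ 0.5289 -0.1801  0.134 ]
   tri [ 0.531  -0.177   0.1177]
pin_centre scene 0.61 [222.5 224.2] [ 0.5185 -0.1684  0.125 ]
pin_centre top 0.72 [206.4 185.4] [ 0.5222 -0.1707  0.125 ]
pin_centre top 0.72 [270.9 196.9] [ 0.3863 -0.1951  0.125 ]
   tri [ 0.522  -0.1707  0.1221]
hub_top scene 0.93 [221.5 224.7] [ 0.5256 -0.1763  0.12  ]
hub_top scene 0.53 [264.5 226.3] [ 0.4216 -0.0817  0.12  ]
hub_
[... 943 characters left out ...]
[ 0.7202 -0.212   0.0398]
vial_3 scene 0.67 [214.1 199. ] [ 0.7301 -0.262   0.    ]
vial_3 scene 0.67 [222.6 170. ] [ 0.7579 -0.1813  0.    ]
vial_3 top 0.7 [112.5 197.7] [ 0.7589 -0.1835  0.    ]
vial_3 top 0.58 [121.9 234.1] [ 0.7347 -0.2728  0.    ]
   tri [ 0.7202 -0.212   0.0398]
tweezers scene 0.74 [293.4 277.4] [ 0.3715 -0.1803  0.    ]
tweezers scene 0.55 [223.8 171.1] [ 0.7511 -0.1799  0.    ]
tweezers top 0.4 [268.8 198.9] [ 0.379  -0.1864  0.    ]
   tri [ 0.3774 -0.1861 -0.0087]
marker scene 0.53 [202.1 233.5] [ 0.7017 -0.3726  0.    ]
marker scene 0.27 [245.2 227.7] [ 0.5695 -0.221   0.    ]
marker top 0.92 [128.4 275. ] [ 0.7177 -0.373   0.    ]
   tri [ 0.715  -0.3774 -0.0074]
```

View pics/a.png

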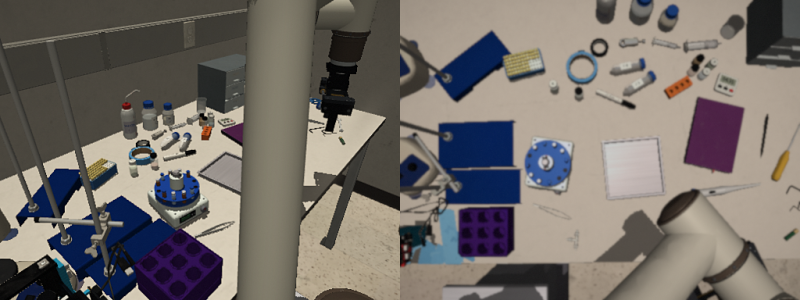

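The scene view shows the carousel on the drive at (175,195) and the tray at (222,168). The top view shows the carousel at (549,162) and the empty tray at (633,168). The networks' points match the picture: hub at about (0.522, -0.170) and tray at about (0.511, -0.436). The heights fit as well.

```bash
cat >> h.py <<'E'
def rel(P,yaw=None):
    """shift (mm) in tool axes to TCP pos P, and turn about tool z (rad) so that tool y gets world yaw (mod pi)"""
    s=read_state(); M=R.from_quat(s["eef_rot"]).as_matrix()
    d=1000*M.T@(np.asarray(P)-s["tcp_pos"]); y=np.arctan2(M[1,1],M[0,1])
    out=[np.round(d,1),"yaw_y(deg)",np.round(np.degrees(y),1)]
    if yaw is not None:
        e=(yaw-y+np.pi/2)%np.pi-np.pi/2; out+=["turn z",np.round(-e,3)]
    return out
E
python3 - <<'E'
from h import *
np.set_printoptions(precision=4,suppress=True)
s=read_state(); M=R.from_quat(s["eef_rot"]).as_matrix(); print(M)
cm=camera_model("wrist"); C=np.array(cm["rotation"]); C=C if C.shape==(3,3) else R.from_quat(C).as_matrix()
print("cam in tool",M.T@(cm["position"]-s["tcp_pos"]),M.T@C,cm["mtx"])
print(rel([.522,-.170,.26],np.pi/2))
E
```

```text
[[-0.9053 -0.4249  0.    ]
 [-0.4249  0.9053 -0.    ]
 [-0.     -0.     -1.    ]]
cam in tool [ 0.0737  0.0001 -0.163 ] [[ 0.0005 -0.963  -0.2693]
 [ 1.      0.0007 -0.0004]
 [ 0.0005 -0.2693  0.963 ]] [[274.0271   0.     253.8846]
 [  0.     274.0271 191.2973]
 [  0.       0.       1.    ]]
[array([-400.3,  249.3,  -37.4]), 'yaw_y(deg)', np.float64(115.1), 'turn z', np.float64(0.439)]
```

```bash
python3 -m crank '[[-20,12,-30,0,0,0.05],[-60,37,-50,0,0,0.1],[-100,62,-60,0,0,0.15],[-140,87,-60,0,0,0.2],[-180,112,-60,0,0,0.25],[-220,137,-60,0,0,0.3],[-260,162,-60,0,0,0.35],[-300,187,-60,0,0,0.4],[-340,212,-50,0,0,0.439],[-375,234,-40,0,0,0.439],[-400,249,-37,0,0,0.439],[-400,249,-37,0,0,0.439]]' 0.75
python3 - <<'E'
from h import *
np.set_printoptions(precision=4,suppress=True)
s=read_state(); cm=camera_model("wrist"); im=snapshot("wrist")
print(s["tcp_pos"],s["force"])
for t,z in dict(spindle_top=.134,pin_centre=.125,hub_top=.12,carousel=.058).items():
    for q in spot_point("wrist",t)[:2]: print(t,round(q["conf"],2),np.round(q["point"],1),atz(cm,q["point"],z))
p=proj(cm,[.522,-.17,.12]); print(p)
x,y=int(p[0]),int(p[1]); c=im[max(0,y-75):y+75,max(0,x-100):x+100]; print(max(0,y-75),max(0,x-100))
save(cv2.resize(c,None,fx=4,fy=4,interpolation=cv2.INTER_CUBIC),"b.png"); np.save("w1.npy",im)
import pickle; pickle.dump(cm,open("cm1.pkl","wb"))
E
```

```text
time: 2.3
tcp_pos: [0.5233, -0.1677, 0.2586]
eef_rot: [-0.002, 1.0, 0.0, -0.0]
force: [0.1, 0.7, 0.4]
finger_gap: 0.754
grasp_force: 0.0
[ 0.5233 -0.1677  0.2586] [0.0906 0.7173 0.367 ]
spindle_top 0.94 [182.1 249.7] [ 0.5197 -0.1722  0.134 ]
pin_centre 0.91 [185.2 250.2] [ 0.5254 -0.1718  0.125 ]
hub_top 0.97 [181.9 252. ] [ 0.5228 -0.1698  0.12  ]
carousel 0.71 [170.3 252.7] [ 0.5217 -0.1693  0.058 ]
(np.float64(251.81785517977866), np.float64(181.19940815639032))
106 151
```

View pics/b.png

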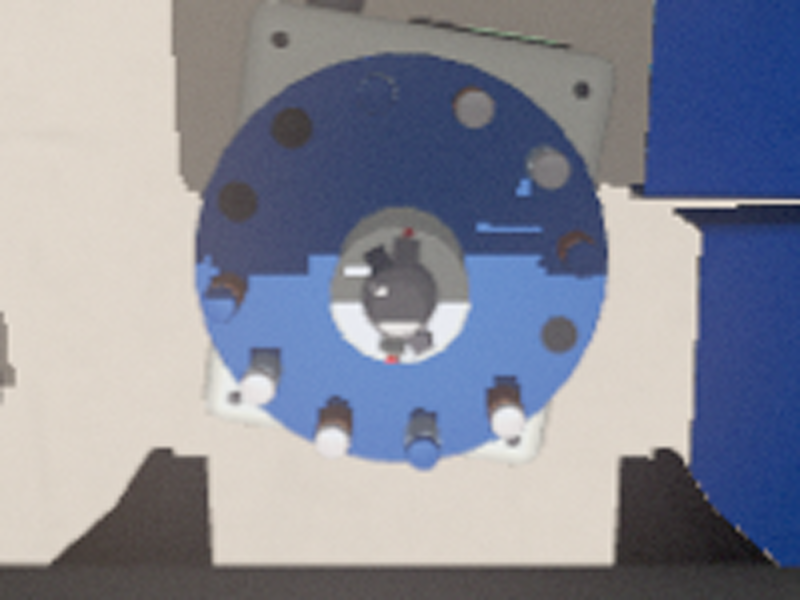

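Wrist crop at 4x:
- The red dashes are at (409,232) and (392,359).
- The pin stubs are the dark squares at (377,260) and (421,341).
- The spindle top is at (400,292).

The pin therefore lies about 36° counter-clockwise from the keyways. I'll go lower for a second, closer view.

```bash
python3 -m crank '[[1,2,30,0,0,0],[1,2,60,0,0,0],[1,2,88,0,0,0],[1,2,88,0,0,0]]'
python3 - <<'E'
from h import *
import pickle
np.set_printoptions(precision=4,suppress=True)
s=read_state(); cm=camera_model("wrist"); im=snapshot("wrist")
print(s["tcp_pos"],s["joints"])
cm1=pickle.load(open("cm1.pkl","rb"))
P1={'spindle_top':[182.1,249.7],'pin_centre':[185.2,250.2],'hub_top':[181.9,252.]}
for t,z in dict(spindle_top=.134,pin_centre=.125,hub_top=.12).items():
    for q in spot_point("wrist",t)[:1]: print(t,round(q["conf"],2),np.round(q["point"],1),atz(cm,q["point"],z),"tri",tri([ray(cm1,P1[t]),ray(cm,q["point"])]))
for nm,c,i in(("1",cm1,np.load("w1.npy")),("2",cm,im)):
    f=i.astype(int); m=((f[...,0]>110)&(f[...,1]<90)&(f[...,2]<90))
    x,y=map(int,proj(c,[.5225,-.17,.12])); k=np.zeros_like(m); k[y-60:y+60,x-60:x+60]=1
    n,l,st,ce=cv2.connectedComponentsWithStats((m&k).astype(np.uint8),connectivity=8)
    pts=[]
    for j in range(1,n):
        w=atz(c,[ce[j][1],ce[j][0]],.12); print(nm,st[j][4],ce[j],w)
p=proj(cm,[.5225,-.17,.12]); x,y=int(p[0]),int(p[1]); c=im[max(0,y-50):y+50,x-66:x+66]; print(max(0,y-50),x-66)
save(cv2.resize(c,None,fx=6,fy=6,interpolation=cv2.INTER_CUBIC),"c.png"); pickle.dump((cm,im),open("cm2.pkl","wb"))
E
```

```text
time: 2.95
tcp_pos: [0.5176, -0.1691, 0.1681]
eef_rot: [0.001, 1.0, 0.001, -0.004]
force: [-0.6, 0.3, 0.3]
finger_gap: 0.75
grasp_force: 0.0
[ 0.5176 -0.1691  0.1681] [-0.0185  0.2999 -0.2643 -0.0014 -1.0148 -1.5544]
spindle_top 0.58 [218.4 247.3] [ 0.5204 -0.174   0.134 ] tri [ 0.518  -0.173   0.1405]
pin_centre 0.9 [213.8 251.4] [ 0.5199 -0.1709  0.125 ] tri [ 0.5385 -0.1719  0.0736]
hub_top 0.96 [213.4 251.4] [ 0.5214 -0.171   0.12  ] tri [ 0.5257 -0.1705  0.108 ]
1 3 [252.6667 163.6667] [ 0.502  -0.1691  0.12  ]
2 5 [254.  190.6] [ 0.5021 -0.1688  0.12  ]
2 2 [307.5 191.5] [ 0.5029 -0.1259  0.12  ]
2 2 [310.5 190. ] [ 0.5017 -0.1236  0.12  ]
2 1 [306. 195.] [ 0.5058 -0.127   0.12  ]
2 2 [192.5 205. ] [ 0.5141 -0.2188  0.12  ]
2 1 [195. 207.] [ 0.5158 -0.2169  0.12  ]
2 1 [197. 209.] [ 0.5175 -0.2153  0.12  ]
2 1 [288. 242.] [ 0.5471 -0.1402  0.12  ]
2 1 [282. 244.] [ 0.5489 -0.1452  0.12  ]
2 1 [281. 246.] [ 0.5507 -0.146   0.12  ]
164 186
```

View pics/c.png

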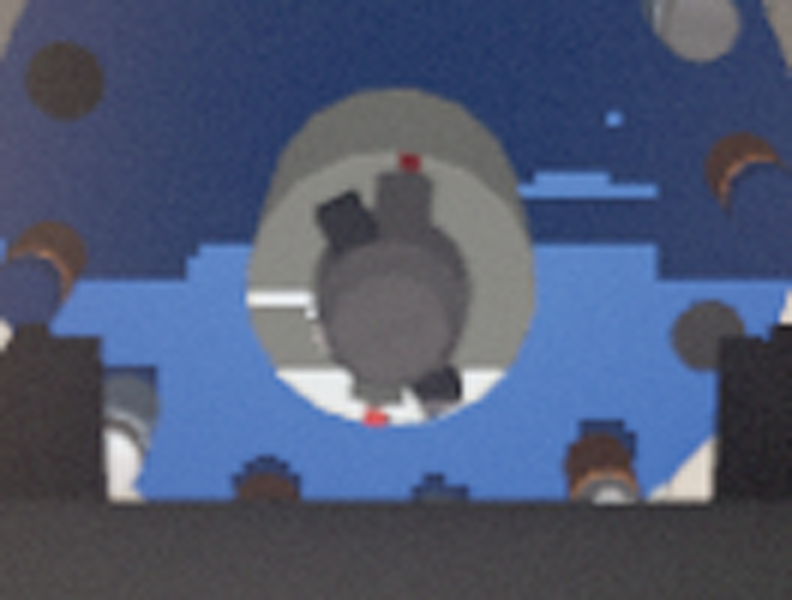

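Crop at 6x:
- The red dashes are at (409,162) and (376,418).
- The pin stubs are at (347,222) and (440,386).
- The hub-top ellipse is centred at about (391,288).
- The fingers appear either side at x=104 and x=715.

Next I'll compute world angles and the centre.

Run:
```python
from h import *
import pickle
np.set_printoptions(precision=4,suppress=True)
cm2,im=pickle.load(open("cm2.pkl","rb")); cm1=pickle.load(open("cm1.pkl","rb"))
def px(x,y,o,k): return [o[0]+(y+.5)/k-.5,o[1]+(x+.5)/k-.5]
v2=lambda x,y,z:atz(cm2,px(x,y,(164,186),6),z)
v1=lambda x,y,z:atz(cm1,px(x,y,(106,151),4),z)
ang=lambda a,b:np.degrees(np.arctan2(*(b-a)[[1,0]]))
for n,v,d,p,e in(("1",v1,((392,359),(409,232)),((421,341),(377,260)),(400,292)),("2",v2,((376,418),(409,162)),((440,386),(347,222)),(391,288))):
    a,b=v(*d[0],.12),v(*d[1],.12); c,f=v(*p[0],.127),v(*p[1],.127)
    print(n,"dash mid",(a+b)/2,"len",np.linalg.norm(a-b),"key ang",ang(a,b),"pin mid",(c+f)/2,np.linalg.norm(c-f),"pin ang",ang(c,f),"turn",ang(c,f)-ang(a,b))
print("ellipse",v2(391,288,.12),"width",v2(247,288,.12)[1]-v2(535,288,.12)[1], v2(391,150,.12)[0]-v2(391,426,.12)[0])
# triangulated height of dash midpoint and spindle
r=lambda c,x,y,o,k:ray(c,px(x,y,o,k))
print("tri dashes",[tri([r(cm1,*a,(106,151),4),r(cm2,*b,(164,186),6)]) for a,b in(((392,359),(376,418)),((409,232),(409,162)))])
s=read_state(); print(s["tcp_pos"],rel([.5215,-.1705,.12],np.pi/2),R.from_quat(s["eef_rot"]).as_matrix())
```

```text
1 dash mid [ 0.5203 -0.1712  0.12  ] len 0.03713409093427572 key ang 172.66397549173158 pin mid [ 0.5199 -0.1715  0.127 ] 0.025962668896428447 pin ang -152.0141301581017 turn -324.67810564983324
2 dash mid [ 0.5205 -0.1714  0.12  ] len 0.037204539627393465 key ang 172.76702532052033 pin mid [ 0.5197 -0.171   0.127 ] 0.026023318160655062 pin ang -152.12013016118325 turn -324.8871554817036
ellipse [ 0.5198 -0.1715  0.12  ] width -0.039223521698036196 -0.03978080234677872
tri dashes [array([ 0.5383, -0.1736,  0.1215]), array([ 0.5017, -0.1689,  0.1214])]
[ 0.522  -0.1691  0.1736] [array([ 0.7, -1.3, 53.6]), 'yaw_y(deg)', np.float64(90.0), 'turn z', np.float64(-0.001)] [[-1.      0.0006  0.0037]
 [ 0.0006  1.     -0.0008]
 [-0.0037 -0.0008 -1.    ]]
```

```bash
python3 -m crank '[[2,-2,0,0,0,0],[2,-2,25,0,0,0],[2,-2,50,0,0,0],[2,-2,70,0,0,0],[2,-2,83,0,0,0],[2,-2,83,0,0,0],[2,-2,83,0,0,0],[2,-2,83,0,0,0]]' 0.66
python3 -m crank '[[0,0,0,0,0,0],[0,0,0,0,0,0],[0,0,0,0,0,0]]' 0.5
python3 - <<'E'
from h import *
np.set_printoptions(precision=4,suppress=True)
for i in range(3):
    s=read_state(); print(s["tcp_pos"],s["force"],s["ft_torque"],s["finger_gap"],s["grasp_force"])
    cm=camera_model("wrist"); im=snapshot("wrist")
x,y=proj(cm,[.52,-.171,.12]); print(x,y)
save(cv2.resize(im,(800,600),interpolation=cv2.INTER_CUBIC),"d.png")
E
```

```text
time: 3.95
tcp_pos: [0.5199, -0.1706, 0.09]
eef_rot: [-0.0, 1.0, -0.0, 0.001]
force: [0.2, 0.3, 0.1]
finger_gap: 0.664
grasp_force: 0.0
time: 4.25
tcp_pos: [0.5191, -0.1704, 0.089]
eef_rot: [0.0, 1.0, -0.0, 0.0]
force: [-0.1, 0.6, 0.0]
finger_gap: 0.52
grasp_force: 0.0
[ 0.5191 -0.1704  0.089 ] [-0.1071  0.6369  0.031 ] [0.004  0.0093 0.0145] 0.5203702088486655 0.0
[ 0.519  -0.1704  0.0889] [ 0.4576  0.5459 -0.3829] [ 0.0203 -0.0244  0.0323] 0.513511252698518 0.0
[ 0.5189 -0.1704  0.0887] [-0.2637  0.0264 -0.2663] [-0.0153 -0.0065 -0.0285] 0.5099513552368015 0.0
252.64231621393495 259.2151965627251
```

View pics/d.png

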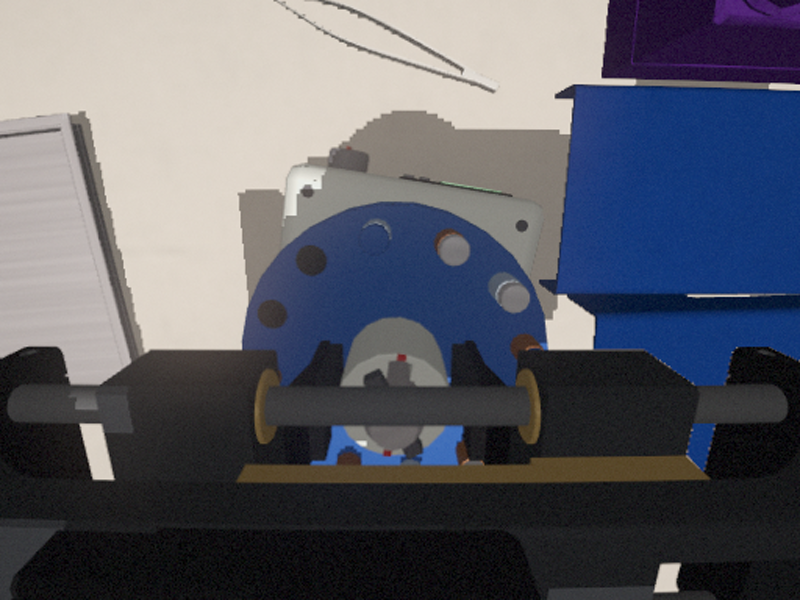

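The hub (x about 396) sits nearly centred between the fingers (about 397), which agrees with the measured 0.8 mm offset. I'll nudge over and close gradually while watching the force.

```bash
python3 -m crank '[[-0.5,-0.7,0,0,0,0],[-0.5,-0.7,0,0,0,0],[-0.5,-0.7,0,0,0,0]]' 0.475
python3 -m crank '[[0,0,0,0,0,0],[0,0,0,0,0,0],[0,0,0,0,0,0]]' 0.46
python3 -m crank '[[0,0,0,0,0,0],[0,0,0,0,0,0]]' 0.455
```

```text
time: 4.7
tcp_pos: [0.5193, -0.1711, 0.0885]
eef_rot: [0.0, 1.0, 0.0, -0.0]
force: [0.7, 0.1, -0.2]
finger_gap: 0.477
grasp_force: 0.0
time: 5.0
tcp_pos: [0.5194, -0.1713, 0.0886]
eef_rot: [0.0, 1.0, -0.0, 0.0]
force: [0.3, -0.4, -0.1]
finger_gap: 0.467
grasp_force: 4.3
time: 5.2
tcp_pos: [0.5193, -0.1712, 0.0886]
eef_rot: [0.0, 1.0, -0.0, -0.0]
force: [-0.1, -1.0, 0.1]
finger_gap: 0.457
grasp_force: 11.4
```

```bash
python3 -m crank '[[0,0,0,0,0,0],[0,0,0,0,0,0],[0,0,0,0,0,0]]' 0.35
python3 -m crank '[[0,0,0,0,0,-0.05],[0,0,0,0,0,-0.12],[0,0,0,0,0,-0.2],[0,0,0,0,0,-0.2]]'
```

```text
time: 5.5
tcp_pos: [0.5194, -0.1712, 0.0886]
eef_rot: [0.0, 1.0, -0.0, 0.0]
force: [0.2, -0.3, -0.8]
finger_gap: 0.452
grasp_force: 30.0
time: 5.9
tcp_pos: [0.5194, -0.1708, 0.0885]
eef_rot: [-0.1, 0.995, 0.0, 0.0]
force: [-0.4, 0.7, 0.4]
finger_gap: 0.456
grasp_force: 30.0
```

```bash
python3 -m crank '[[0,0,0,0,0,-0.1],[0,0,0,0,0,-0.2],[0,0,0,0,0,-0.3],[0,0,0,0,0,-0.37],[0,0,0,0,0,-0.414],[0,0,0,0,0,-0.414],[0,0,0,0,0,-0.414]]'
python3 - <<'E'
from h import *
s=read_state(); print(s["force"],s["ft_torque"],s["tcp_pos"])
im=snapshot("wrist"); cm=camera_model("wrist")
c=im[210:300,190:310]; save(cv2.resize(c,None,fx=6,fy=6,interpolation=cv2.INTER_CUBIC),"e.png")
E
```

```text
time: 6.6
tcp_pos: [0.5193, -0.171, 0.0886]
eef_rot: [-0.301, 0.954, 0.0, -0.0]
force: [-0.3, -1.4, 0.2]
finger_gap: 0.449
grasp_force: 30.0
[-0.31139574 -1.40047756  0.23474179] [-0.01906519  0.12651544  0.02303646] [ 0.51931699 -0.17101085  0.0885605 ]
```

View pics/e.png

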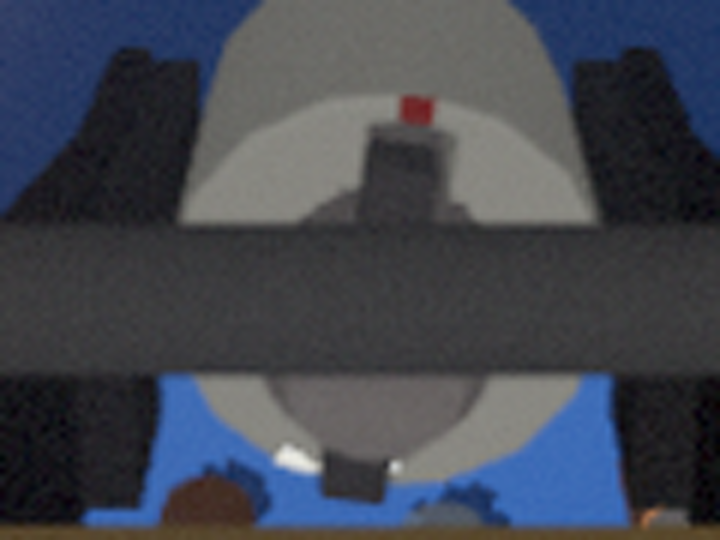

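The pin end (403,145) lies over the keyway, whose centre is about x=411 with its dash at (417,110). It needs roughly 2° more counter-clockwise. I'll add that and then draw up lightly.

```bash
python3 -m crank '[[0,0,0,0,0,-0.035],[0,0,0,0,0,-0.035],[0,0,-0.7,0,0,-0.035],[0,0,-1.4,0,0,-0.035],[0,0,-1.4,0,0,-0.035]]'
python3 -m crank '[[0,0,-0.4,0,0,0],[0,0,-0.8,0,0,0],[0,0,-1.0,0,0,0]]'
python3 -m crank '[[0,0,-0.3,0,0,0],[0,0,-0.6,0,0,0],[0,0,-0.6,0,0,0]]'
```

```text
time: 7.15
tcp_pos: [0.519, -0.1711, 0.0895]
eef_rot: [-0.318, 0.948, 0.0, -0.0]
force: [0.3, -1.9, -3.6]
finger_gap: 0.453
grasp_force: 30.0
time: 7.45
tcp_pos: [0.5191, -0.1711, 0.0908]
eef_rot: [-0.319, 0.948, 0.0, -0.0]
force: [0.7, -1.3, -4.4]
finger_gap: 0.451
grasp_force: 30.0
time: 7.75
tcp_pos: [0.519, -0.1711, 0.0912]
eef_rot: [-0.319, 0.948, 0.0, -0.0]
force: [1.5, -0.8, -6.8]
finger_gap: 0.45
grasp_force: 30.0
```

```bash
python3 -m crank '[[0,0,-0.4,0,0,0],[0,0,-0.4,0,0,0],[0,0,-0.4,0,0,0]]'; python3 -c "
from h import *
s=read_state();print(s['force'],s['ft_torque'],s['tcp_pos'])"
```

```text
time: 8.05
tcp_pos: [0.5197, -0.1713, 0.0924]
eef_rot: [-0.319, 0.948, -0.0, 0.0]
force: [-0.5, -1.2, -2.6]
finger_gap: 0.453
grasp_force: 30.0
[-0.47605366 -1.16600882 -2.58085042] [-0.43173727 -0.06514312 -0.01954534] [ 0.5197478  -0.17125264  0.09240789]
```

The lift is past 3 mm and the force has dropped back to the carousel's weight, so the pin is in the keyways. Continuing up in small steps.

```bash
python3 -m crank '[[0,0,-1,0,0,0],[0,0,-2,0,0,0],[0,0,-3,0,0,0],[0,0,-4,0,0,0],[0,0,-4,0,0,0]]';python3 -m crank '[[0,0,-2,0,0,0],[0,0,-4,0,0,0],[0,0,-6,0,0,0],[0,0,-6,0,0,0]]'; python3 -c "
from h import *
s=read_state();print(s['force'],s['ft_torque'],s['tcp_pos'])"
```

```text
time: 8.55
tcp_pos: [0.5198, -0.1713, 0.0963]
eef_rot: [-0.319, 0.948, -0.0, 0.0]
force: [1.3, -3.4, -2.6]
finger_gap: 0.456
grasp_force: 30.0
time: 8.95
tcp_pos: [0.5196, -0.1713, 0.1024]
eef_rot: [-0.319, 0.948, -0.0, 0.0]
force: [1.2, -3.7, -2.5]
finger_gap: 0.448
grasp_force: 30.0
[ 1.17391972 -3.72270447 -2.48944379] [-1.05364953 -0.42425476 -0.06809629] [ 0.51958025 -0.17127418  0.10240145]
```

```bash
python3 -m crank '[[0.2,-0.4,-2,0,0,0],[0.2,-0.4,-4,0,0,0],[0.2,-0.4,-6,0,0,0],[0.2,-0.4,-6,0,0,0]]';python3 -m crank '[[0,0,-3,0,0,0],[0,0,-6,0,0,0],[0,0,-9,0,0,0],[0,0,-9,0,0,0]]'; python3 -c "
from h import *
s=read_state();print(s['force'],s['ft_torque'],s['tcp_pos'])"
```

```text
time: 9.35
tcp_pos: [0.5194, -0.1714, 0.1083]
eef_rot: [-0.319, 0.948, 0.0, 0.0]
force: [1.1, -2.4, -2.7]
finger_gap: 0.448
grasp_force: 30.0
time: 9.75
tcp_pos: [0.5195, -0.1714, 0.1176]
eef_rot: [-0.319, 0.948, 0.0, 0.0]
force: [-0.0, -0.7, -1.4]
finger_gap: 0.454
grasp_force: 30.0
[-0.0164283  -0.66670664 -1.38708462] [-0.35751691 -0.13657051 -0.11921582] [ 0.51952863 -0.1713696   0.11757706]
```

```bash
python3 -m crank '[[0,0,-4,0,0,0],[0,0,-8,0,0,0],[0,0,-12,0,0,0],[0,0,-16,0,0,0],[0,0,-16,0,0,0]]';python3 - <<'E'
from h import *
s=read_state();print(s['force'],s['ft_torque'],s['tcp_pos'])
im=snapshot("scene");cm=camera_model("scene")
for t in("carousel","hub_top"):
    for q in spot_point("scene",t)[:2]: print(t,q["conf"],q["point"],proj(cm,[.52,-.1713,.058+.045+(.062 if t=="hub_top" else 0)]))
x,y=map(int,proj(cm,[.52,-.171,.12])); save(cv2.resize(im[y-50:y+50,x-60:x+60],None,fx=5,fy=5,interpolation=cv2.INTER_CUBIC),"f.png")
E
```

```text
time: 10.25
tcp_pos: [0.5196, -0.1714, 0.1337]
eef_rot: [-0.319, 0.948, -0.0, 0.0]
force: [-0.5, 0.5, -2.2]
finger_gap: 0.45
grasp_force: 30.0
[-0.50979362  0.45641989 -2.21977176] [ 0.05914609 -0.0297181  -0.03151538] [ 0.51962593 -0.17135262  0.13370188]
carousel 0.98 [229.9, 227.4] (np.float64(225.13647899277333), np.float64(229.61041829245298))
hub_top 0.83 [204.6, 223.0] (np.float64(223.84276387923276), np.float64(206.6370539431617))
```

View pics/f.png

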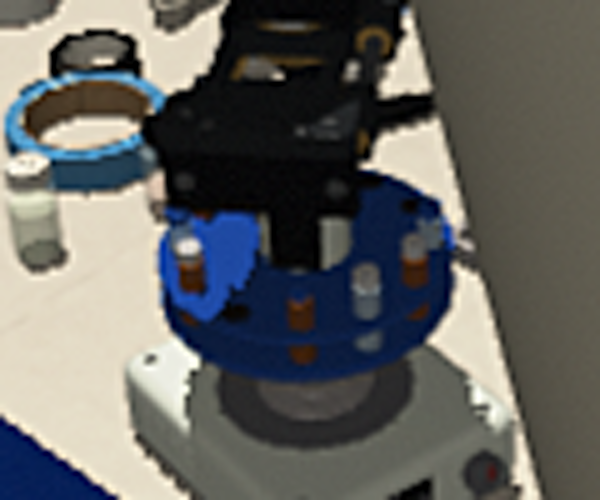

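The carousel is up level with the hub in the grip, and the collar shows below it at (310,390). It matches the predicted 45 mm of lift. I'll carry on up past the spindle's end.

```bash
python3 -m crank '[[0,0,-4,0,0,0],[0,0,-9,0,0,0],[0,0,-14,0,0,0],[0,0,-20,0,0,0],[0,0,-26,0,0,0],[0,0,-32,0,0,0],[0,0,-39,0,0,0],[0,0,-46,0,0,0],[0,0,-52,0,0,0],[0,0,-56,0,0,0],[0,0,-56,0,0,0]]';python3 - <<'E'
from h import *
print(read_state()['force'])
print(rel([.511,-.436,.19]))
im=snapshot("top");cm=camera_model("top"); im2=snapshot("scene"); cm2=camera_model("scene")
r=trace("top","tray")[0]; m=r["region"].astype(np.uint8); c=cv2.minAreaRect(np.argwhere(m)[:, ::-1].astype(np.float32)); print(r["conf"],c, atz(cm,[c[0][1],c[0][0]],.014))
for n,k in(("top",cm),("scene",cm2)):
    for q in spot_point(n,"tray_floor")[:1]: print(n,q["conf"],atz(k,q["point"],.003))
E
```

```text
time: 11.5
tcp_pos: [0.5198, -0.1716, 0.1897]
eef_rot: [-0.319, 0.948, -0.0, 0.001]
force: [0.3, 0.0, -2.7]
finger_gap: 0.449
grasp_force: 30.0
[ 0.32008426  0.02563406 -2.74385557]
[array([ 166.8, -205.3,   -0.3]), 'yaw_y(deg)', np.float64(127.2)]
0.96 ((298.4816589355469, 213.8094482421875), (77.31648254394531, 76.87620544433594), 84.50768280029297) [ 0.50749807 -0.42492779  0.014     ]
top 0.67 [ 0.50968781 -0.43411004  0.003     ]
```

```bash
python3 -m crank '[[10,-12,0,0,0,0],[30,-36,0,0,0,0],[54,-65,0,0,0,0],[78,-94,0,0,0,0],[102,-123,0,0,0,0],[126,-152,0,0,0,0],[146,-176,0,0,0,0],[158,-191,0,0,0,0],[164,-198,0,0,0,0],[164,-198,0,0,0,0],[164,-198,0,0,0,0]]';python3 - <<'E'
from h import *
im=snapshot("wrist");cm=camera_model("wrist"); s=read_state(); print(s["force"])
top=snapshot("top");ct=camera_model("top"); sc=snapshot("scene"); cs=camera_model("scene")
for n,k in(("top",ct),("scene",cs),("wrist",cm)):
    for q in spot_point(n,"tray_floor")[:1]: print(n,q["conf"],atz(k,q["point"],.003))
d=im.copy()
# candidate tray outline (lip 180 mm, z=.014) at (.508,-.426), yaw 5.5 deg each sign
for yaw,col in((5.5,(255,0,0)),(-5.5,(0,255,0))):
    a=np.radians(yaw); M=np.array([[np.cos(a),-np.sin(a)],[np.sin(a),np.cos(a)]])
    p=[proj(cm,[*(np.array([.508,-.426])+M@np.array(q)*.09),.014]) for q in((1,1),(-1,1),(-1,-1),(1,-1))]
    cv2.polylines(d,[np.int32(np.round(p))],True,col,1)
save(cv2.resize(d,(800,600)),"g.png")
E
```

```text
time: 12.85
tcp_pos: [0.5082, -0.4279, 0.1886]
eef_rot: [-0.319, 0.948, 0.0, -0.0]
force: [-0.6, 0.6, -3.3]
finger_gap: 0.454
grasp_force: 30.0
[ 0.71204825  0.79151706 -2.69568959]
```

View pics/g.png

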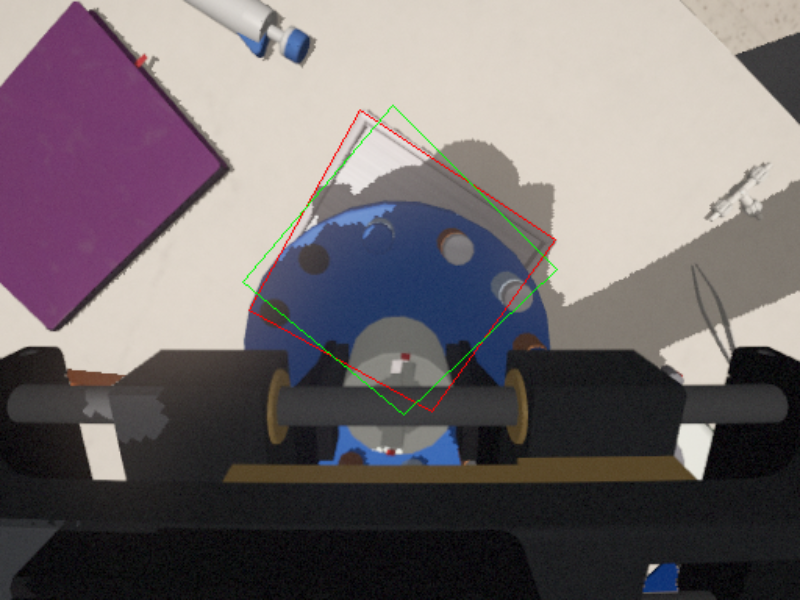

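The red outline (centre 0.508, -0.426, +5.5°) matches the tray rim corners at (365,118) and (552,240), and the gripper is within 2 mm of that centre. Lowering.

```bash
python3 -m crank '[[0,0,10,0,0,0],[0,0,28,0,0,0],[0,0,48,0,0,0],[0,0,68,0,0,0],[0,0,88,0,0,0],[0,0,105,0,0,0],[0,0,120,0,0,0],[0,0,132,0,0,0],[0,0,141,0,0,0],[0,0,147,0,0,0],[0,0,150,0,0,0],[0,0,150,0,0,0]]'
python3 -m crank '[[0,0,1,0,0,0],[0,0,2,0,0,0],[0,0,3,0,0,0],[0,0,3,0,0,0]]'
```

```text
time: 14.35
tcp_pos: [0.5085, -0.4285, 0.0389]
eef_rot: [-0.319, 0.948, -0.0, -0.0]
force: [-0.4, -0.5, -2.7]
finger_gap: 0.45
grasp_force: 30.0
time: 14.75
tcp_pos: [0.5084, -0.4284, 0.036]
eef_rot: [-0.319, 0.948, -0.0, 0.0]
force: [0.7, -0.3, -3.4]
finger_gap: 0.453
grasp_force: 30.0
```

```bash
python3 -m crank '[[0,0,0.5,0,0,0],[0,0,1,0,0,0],[0,0,1.5,0,0,0],[0,0,1.5,0,0,0]]'
python3 -m crank '[[0,0,0.5,0,0,0],[0,0,1,0,0,0],[0,0,1,0,0,0]]'
```

```text
time: 15.15
tcp_pos: [0.5084, -0.4284, 0.0343]
eef_rot: [-0.319, 0.948, 0.0, -0.0]
force: [0.6, -0.6, -3.0]
finger_gap: 0.454
grasp_force: 30.0
time: 15.45
tcp_pos: [0.5085, -0.4285, 0.0339]
eef_rot: [-0.319, 0.948, -0.0, 0.0]
force: [-0.6, -0.1, -0.4]
finger_gap: 0.456
grasp_force: 30.0
```

The tray now carries the weight. Releasing and withdrawing straight up.

```bash
python3 -m crank '[[0,0,0,0,0,0],[0,0,0,0,0,0],[0,0,0,0,0,0],[0,0,0,0,0,0],[0,0,0,0,0,0]]' 0.62
python3 -m crank '[[0,0,-5,0,0,0],[0,0,-15,0,0,0],[0,0,-30,0,0,0],[0,0,-50,0,0,0],[0,0,-80,0,0,0],[0,0,-110,0,0,0],[0,0,-140,0,0,0],[0,0,-160,0,0,0],[0,0,-160,0,0,0]]'
python3 - <<'E'
from h import *
im=snapshot("wrist");cm=camera_model("wrist")
for t,z in dict(hub_top=.065,carousel=.003).items():
    for q in spot_point("wrist",t)[:1]: print(t,q["conf"],atz(cm,q["point"],z))
save(im,"i.png"); print(read_state()["force"])
E
```

```text
time: 15.95
tcp_pos: [0.5085, -0.4285, 0.0336]
eef_rot: [-0.319, 0.948, -0.0, 0.0]
force: [-0.2, 0.2, 0.1]
finger_gap: 0.617
grasp_force: 0.0
time: 16.85
tcp_pos: [0.5102, -0.4298, 0.1995]
eef_rot: [-0.319, 0.948, -0.004, 0.003]
force: [0.5, -0.4, 0.2]
finger_gap: 0.621
grasp_force: 0.0
hub_top 0.63 [ 0.50839417 -0.42478683  0.065     ]
carousel 0.74 [ 0.50737906 -0.423573    0.003     ]
[-0.11332198 -0.24275136 -1.46491855]
```

View pics/i.png

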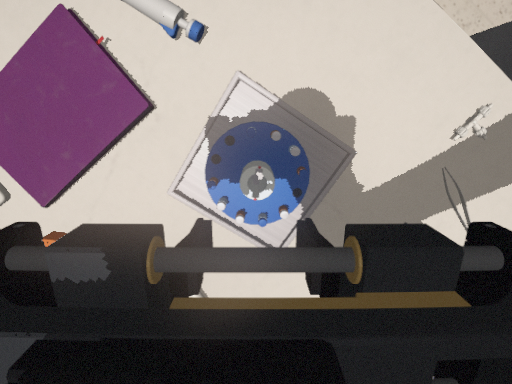

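The carousel stands flat at about (257,172), centred in the tray, and the gripper is clear of it.

```bash
python3 -c "
from cell import *
print(sign_off())"
```

```text
the job is handed in; nothing more can be done
None
```

The carousel was turned about 37° counter-clockwise, drawn up off the spindle and set down flat and released near the tray's centre, at about 17 s of the 70 s. The job is handed in, and the hand-in returned no verdict.

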